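# Fetch the spouted pot from behind the forming stakes

### The arm

A 6-joint arm with a two-finger parallel gripper is mounted at the origin on the work surface. World frame = base frame: x ahead of the robot, y to its left, z up, the work surface at z = 0. Lengths are in m, angles in rad, forces in N, time in s.
With the tool pointing down it reaches from about 0.4 to 0.825 m from the base axis. Payload 7 kg.
Tool frame: the origin (TCP) lies at the very end of the fingers, on their centre line; the grasp point (between the pads) lies 19 mm behind it; z points along the fingers, y is the line along which they close (so a half turn about z gives the same grasp; the last joint's range is limited). The gripper opens to 88 mm and grips with 3 to 60 N. Pads are 19 mm wide; open, the fingers measure 130 mm over their backs; the gripper's body (78 mm by 193 mm) begins 47 mm behind the grasp point.
Start: joints at [-0.878, 0.359, 0.012, 0, -1.224, -0.288], TCP at [0.266, -0.62, 0.227] pointing down, gripper open.
Joint ranges: [-3.07, 3.07], [-1.43, 2.12], [-1.02, 1.25], [-3.03, 1.67], [-3.05, -0], [-3.03, 3.03]. Speed limits (rad/s): [2.39, 2.39, 3.01, 3.14, 3.14, 3.14].

### API

Orientations are given as a unit quaternion [w, x, y, z].
In Python, from cell import ctrl gives the robot as it stands. The module is installed in compiled form; this text tells all that it offers.
- The arm moves only by the tool arm_command, never from a script. Its argument "moves" is a list of rows, each a list of 7 numbers: the shift along the world's x, y, z in mm, then the turn, a rotation vector about the world's x, y, z in degrees, then the finger opening in mm, from 0 to 87.6. In form: [[x, y, z, ax, ay, az, hand], ...]. A call has 1 to 20 rows; each row shifts and turns the commanded pose from where the row before left it; what a row does not reach is not made up. A row lasts 1/8 s, in which the tool goes at most 62.5 mm and 10.7 degrees, less where a joint would pass 70% of its speed; a pose out of reach is approached as far as the arm can. A call is refused whole if a number of a shift passes 62.5 or a number of a turn 10.7, either way. A call with a gripper value outside its range is refused whole. The fingers move at their own pace and stop on an object; "grip_force" is the grip in N (left out, the last holds). Time passes only in rows, so rows that do not move let the fingers close. It gives the time, the measured TCP pose, the force, the opening and the grip force at its end, in the units of the state.
- ctrl.state(): the state, without advancing time (a new reading comes with each control period).
- ctrl.camera(name): name is "side" or "top"; returns the picture (480x640x3 uint8, red, green, blue); there is no depth.
- ctrl.camera_model(name): a dict with "mtx" (3x3 intrinsics, pixels), "R" (3x3) and "t" (3): a world point X has camera coordinates R X + t. Camera axes: x right, y down, z forward; pixel columns grow to the right and rows downward; lengths in m; the calibration is good to about 2 mm. A picture is of the moment at which its call begins. camera_model takes no time and is no camera call.
- ctrl.hand_in(): hands the job in; it is judged then, once.
The state is a dict: "time": time; "qpos": joint angles; "dq": joint speeds; "joint_torque": joint torques, N m; "position": TCP position; "tool_rot": TCP orientation; "force": force on the tool from outside, world axes, zero at the start; "wrist_torque": the same for the moment, N m; "width": finger opening in m; "finger_force": force on a finger pad.
Only numpy, scipy, OpenCV 4.12 (cv2) and the standard library are available. Lean on these libraries where they do the work, as an engineer would, in place of code of your own. Each camera call takes 0.05 s, during which the arm holds its last target. There are 200 camera calls.

### The job

I need the little pot with the spout, but two steel forming stakes stand in front of it in the storage bay. Stand both stakes upright on the bare side board first, then put the pot upright inside the rim of the round wooden work seat, and only after that put each stake back upright in the middle of its own steel plate, the round-footed one on the round plate and the square-footed one on the square plate. Don't knock anything over, and leave the plain pot and the glass jar in the bay where they are.

Things in the scene. Friction and masses are not known exactly. Their poses are not given: they have to be found in the camera images.
- dome_stake: Loose steel stake, 0.49 to 0.85 kg, 150 mm tall: round foot 56 mm across, 14 mm thick; round stem 16 mm across; polished round head 40 mm across, upright sides from 115 to 137 mm above the origin, domed top. Grip the head by its sides, about 126 mm up. Origin: centre of the foot's underside; z up. Starts near the middle of the round plate.
- bar_stake: Loose steel stake, 0.49 to 0.85 kg, 144 mm tall: square foot 54 mm wide, 14 mm thick; square stem 16 mm wide; polished bar head 60 mm along its x, 30 mm along its y, from 118 to 144 mm above the origin. Grip the head across its 30 mm width, about 131 mm up. Origin: centre of the foot's underside; z up. Starts near the middle of the square plate.
- spout_pot: Pot to fetch: white, 66 mm tall, 0.26 to 0.49 kg, body 56 mm across from 12 to 56 mm up, foot 48 mm across, flat dark top, one spout along its +x to 55 mm from the axis, 28 to 66 mm up. Origin: centre of underside; z up. Stands on the bay floor behind the stakes, spout away from them; their heads leave a gripper no room over it. Grip the body along its y (across the spout), about 40 mm up.
- bay: The storage bay: a shallow wooden tray fixed on the bench, about 320 mm along its y and 210 mm along its x, floor 10 mm thick; edge strips 22 mm high at the sides and 30 mm at the back (+x), open at the front. Origin: centre of the floor's underside. The stakes stand in its front half; the spouted pot, plain pot and jar in its back half; also a low brass block.
- round_plate: Home of the dome stake: round dark steel plate 84 mm across, 4 mm thick, fixed on the bay's floor; left or right of the square plate, 100 mm between centres. Its rim shows round the stake's foot. Origin: centre of its underside; the stake's foot stands 4 mm above it.
- square_plate: Home of the bar stake: square dark steel plate 84 mm wide, 4 mm thick, fixed on the bay's floor. Origin: centre of its underside, x and y along its edges (x points towards the bay's back); the stake's foot stands 4 mm above it.
- side_board: The side area: a bare, pale wooden board fixed flat on the bench, 220 mm along its x, 110 mm along its y, 12 mm thick, to the left or right of the bay. Origin: centre of its underside; its top is 12 mm above. Both stakes fit on it, for example 50 mm either side of the middle along x.
- work_seat: The work seat: a turned dark wooden disc fixed on the bench, 110 mm across, 20 mm tall, with a round flat-floored recess 76 mm across whose floor is 12 mm above the underside. Origin: centre of its underside; z up. On the other side of the bay from the side board.
- plain_pot: Bystander to leave alone: a pot exactly like the spouted one but without a spout, standing in the bay beside it (left or right, about 115 mm away). Origin: centre of its underside.
- rivet_jar: Bystander to leave alone: glass jar with steel cap, 52 mm across, 75 mm tall, in the bay on the other side of the spouted pot. Origin: centre of its underside.
Not all that is in view belongs to the job. There is more than one size of the work_seat; the job needs the larger. What is shaped like the spout_pot but red is not meant.

How it is judged:
On the way, in this order (a step that is already met when the one before it is completed fails the run):
1. both stakes stand upright and released on the side board (x of dome_stake in the frame of side_board between -0.096 and 0.096 m and y of dome_stake in the frame of side_board between -0.042 and 0.042 m and z of dome_stake in the frame of side_board between 0.006 and 0.018 m and linear speed of each of dome_stake, bar_stake below 0.03 m/s and contact force between the fingers and dome_stake below 0.3 N and angle between each of dome_stake, bar_stake's own z axis and vertical below 0.1 rad and x of bar_stake in the frame of side_board between -0.096 and 0.096 m and y of bar_stake in the frame of side_board between -0.042 and 0.042 m and z of bar_stake in the frame of side_board between 0.006 and 0.018 m and contact force between the fingers and bar_stake below 0.3 N), for 0.2 s.
2. the spouted pot stands upright and released in the work seat's recess while both stakes are still on the side board (all of step 1 and horizontal distance between spout_pot and work_seat below 0.017 m and z of spout_pot in the frame of work_seat between 0.007 and 0.017 m and linear speed of spout_pot below 0.03 m/s and contact force between the fingers and spout_pot below 0.3 N and angle between spout_pot's own z axis and vertical below 0.1 rad), for 0.2 s.
At the end, for the whole second after the job is handed in: The spouted pot stands upright on the floor of the work seat's recess (axis within 17 mm of the seat's axis); the dome stake stands upright on the round plate and the bar stake upright on the square plate, each centred within 14 mm; all released and at rest (horizontal distance between spout_pot and work_seat below 0.017 m and z of spout_pot in the frame of work_seat between 0.007 and 0.017 m and linear speed of each of spout_pot, dome_stake, bar_stake below 0.03 m/s and contact force between the fingers and spout_pot below 0.3 N and angle between each of spout_pot, dome_stake, bar_stake's own z axis and vertical below 0.1 rad and horizontal distance between dome_stake and round_plate below 0.014 m and z of dome_stake in the frame of round_plate between -0.001 and 0.008 m and contact force between the fingers and dome_stake below 0.3 N and horizontal distance between bar_stake and square_plate below 0.014 m and z of bar_stake in the frame of square_plate between -0.001 and 0.008 m and contact force between the fingers and bar_stake below 0.3 N); the robot touches nothing.
It fails at once if a stake or the spouted pot is tipped over (more than 0.6 rad) (angle between any of dome_stake, bar_stake, spout_pot's own z axis and vertical above 0.6 rad).
It fails at once if the plain pot or the glass jar is moved more than 30 mm or knocked over (distance of any of plain_pot, rivet_jar from where it was at the start of the episode above 0.03 m or angle between any of plain_pot, rivet_jar's own z axis and vertical above 0.6 rad).
It also fails if it takes over 141 s, if anything falls off the work surface, if the arm or the gripper's body presses on something with over 40 N, if the wrist force passes 120 N, or if a joint passes its speed limit or range.

## Working session

There is one attempt and no reset: what is moved stays moved. The work goes in short steps, Python scripts to look and compute and a tool call to move; the robot and the scene stay as the last step left them, time stands still between calls to the robot, and variables do not carry over. Pictures are saved under pics/ and viewed, at most 16 in all, crops included, and the job is handed in when it is done.

Besides the shell and the picture viewer there is one more tool, called after "Emit:" by a JSON object that holds its "name" and its "arguments". arm_command: Moves the arm, as the interface text tells. Its arguments: {"type":"object","properties":{"moves":{"type":"array","items":{"type":"array","items":{"type":"number"}}},"grip_force":{"type":"number"}},"required":["moves"]}

```bash
mkdir -p pics; cat > h.py <<'E'
import numpy as np, cv2
from cell import ctrl
def snap(n,f):
    im=ctrl.camera(n); cv2.imwrite('pics/'+f,cv2.cvtColor(im,cv2.COLOR_RGB2BGR)); return im
def ray(n,u,v):
    m=ctrl.camera_model(n); R=np.array(m['R']);t=np.array(m['t']);K=np.array(m['mtx'])
    return -R.T@t, R.T@np.linalg.solve(K,[u,v,1.])
def onz(n,u,v,z):
    o,d=ray(n,u,v); return o+d*(z-o[2])/d[2]
def proj(n,X):
    m=ctrl.camera_model(n); p=np.array(m['mtx'])@(np.array(m['R'])@np.array(X)+np.array(m['t'])); return p[:2]/p[2]
E
python3 - <<'E'
from h import *
for n in('top','side'):
    snap(n,n+'0.png'); m=ctrl.camera_model(n); print(n,ray(n,320,240)); print(np.round(m['mtx'],1))
s=ctrl.state(); print(s['position'],s['tool_rot'],s['width'],s['time'])
E
```

```text
top (array([ 0.36015915, -0.01267379,  1.23674115]), array([ 0.2056423 , -0.00865765, -0.97862006]))
[[602.7   0.  317.1]
 [  0.  602.7 243.7]
 [  0.    0.    1. ]]
side (array([0.19178975, 0.79922095, 0.67397919]), array([ 0.37128026, -0.73516117, -0.56726138]))
[[557.5   0.  319.1]
 [  0.  557.5 245.4]
 [  0.    0.    1. ]]
[ 0.26563349 -0.62004373  0.22570767] [-2.25110199e-04 -2.00981846e-01  9.79594668e-01  7.29746798e-04] 0.08793725624128612 0.1
```

View pics/top0.png

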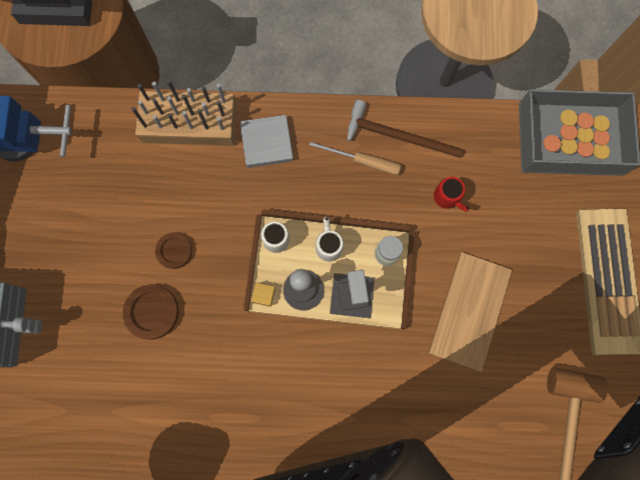

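View pics/side0.png

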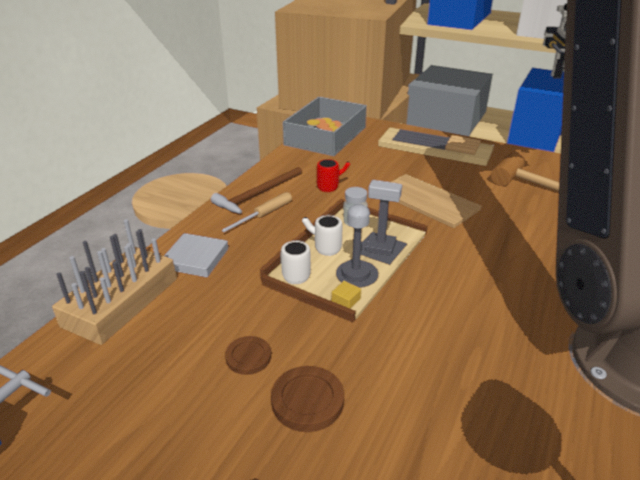

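The top view shows the bay at (330,270), dome stake head at (301,280), bar head at (358,287), spouted pot at (330,243), large seat at (153,312) and side board at (471,311). I'll take a closer look next.

```bash
python3 - <<'E'
from h import *
im=cv2.imread('pics/top0.png')
cv2.imwrite('pics/c1.png',cv2.resize(im[205:335,240:420],None,fx=4,fy=4,interpolation=cv2.INTER_CUBIC))
si=cv2.imread('pics/side0.png')
cv2.imwrite('pics/c2.png',cv2.resize(si[165:325,255:455],None,fx=3.7,fy=3.7,interpolation=cv2.INTER_CUBIC))
hsv=cv2.cvtColor(im,cv2.COLOR_BGR2HSV)
for p in [(471,311),(455,345),(465,275),(420,300),(520,320),(153,312),(130,312),(110,312),(153,330),(303,300),(340,310),(330,244),(275,236),(358,287)]: print(p,hsv[p[1],p[0]])
E
```

```text
(471, 311) [ 16 118 179]
(455, 345) [ 16 121 192]
(465, 275) [ 16 121 183]
(420, 300) [ 13 147 144]
(520, 320) [ 14 151  86]
(153, 312) [ 11 152  92]
(130, 312) [ 12 159  74]
(110, 312) [ 13 150 129]
(153, 330) [ 12 157  96]
(303, 300) [ 0 12 84]
(340, 310) [ 6 15 85]
(330, 244) [16 71 54]
(275, 236) [16 68 49]
(358, 287) [ 45   6 164]
```

View pics/c1.png

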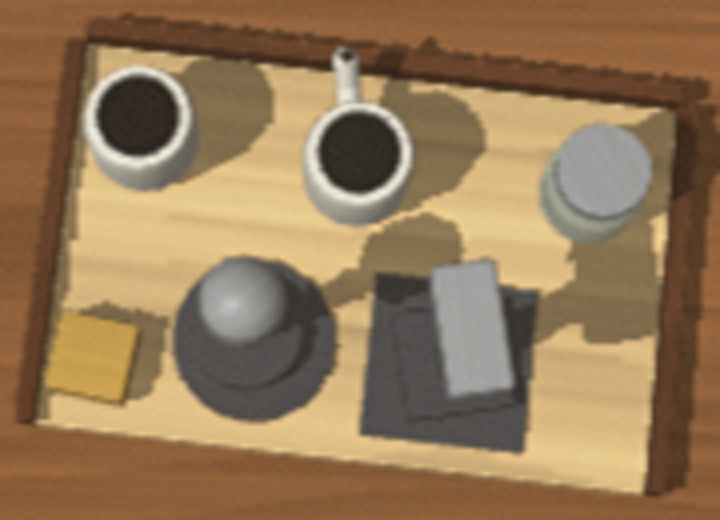

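View pics/c2.png

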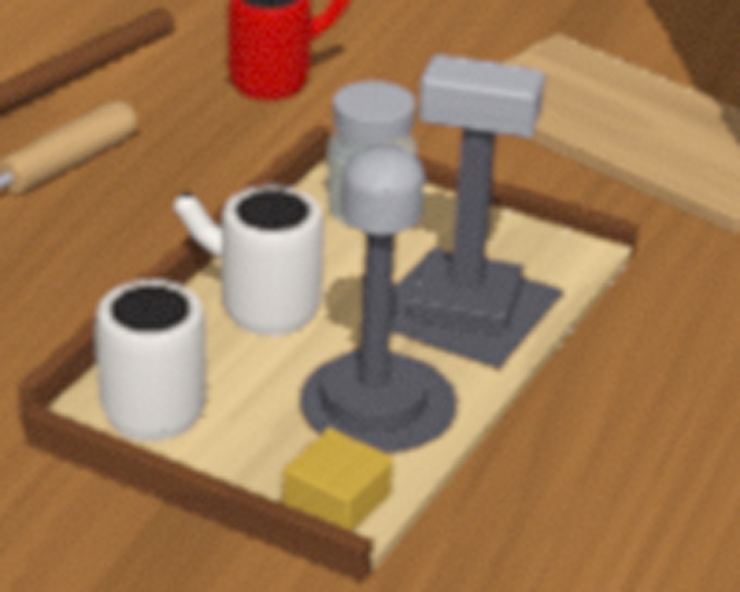

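Both views agree. In the crop, the round plate is at (255,340) and the square plate's corners are (377,272), (539,291), (524,452) and (360,434). The bar head's top corners are (431,268), (494,259), (514,387) and (450,397). The pot's dark top is at (360,152), and its spout tip is at (345,52).

```bash
python3 - <<'E'
from h import *
def c1(x,y): return (240+(x+.5)/4-.5, 205+(y+.5)/4-.5)
def P(x,y,z): return onz('top',*c1(x,y),z)[:2]
def c2(x,y): return (255+(x+.5)/3.7-.5,165+(y+.5)/3.7-.5)
def S(x,y,z): return onz('side',*c2(x,y),z)[:2]
def quad(n,pts):
    p=np.array(pts); print(n,'ctr',p.mean(0).round(4),'sides',[np.linalg.norm(p[i]-p[i-1]).round(4) for i in range(4)],
     'ang',[np.degrees(np.arctan2(*(p[(i+1)%4]-p[i])[::-1])).round(1) for i in range(4)])
quad('sqplate',[P(*q,.014) for q in[(377,272),(539,291),(524,452),(360,434)]])
quad('barhead',[P(*q,.158) for q in[(431,268),(494,259),(514,387),(450,397)]])
a=np.array([P(x,y,.014) for x,y in[(174,340),(337,340),(255,256),(255,421)]]);print('round',a.round(4).tolist(),a[:2].mean(0),a[2:].mean(0))
print('domehead',P(242,300,.146),P(199,300,.146)-P(285,300,.146), 'side view',S(385,190,.146))
print('barhead side corners (top)',[S(*q,.158).round(4).tolist() for q in[(437,57),(544,72),(534,105),(421,92)]])
print('pot',P(360,152,.076),'side',S(273,210,.076),'spout tip',P(345,52,.076),'plain',P(138,117,.076),'jar',P(604,171,.085))
print('jar side',S(373,103,.085),'plain side',S(150,308,.076))
im=cv2.imread('pics/top0.png');hsv=cv2.cvtColor(im,cv2.COLOR_BGR2HSV)
def big(mask,x0,x1,y0,y1):
    m=np.zeros_like(mask);m[y0:y1,x0:x1]=mask[y0:y1,x0:x1]
    m=cv2.morphologyEx(m,cv2.MORPH_OPEN,np.ones((3,3),np.uint8))
    return max(cv2.findContours(m,0,1)[0],key=cv2.contourArea)
c=big(cv2.inRange(hsv,(10,40,0),(20,139,255)),425,520,245,375)
# board incl. its shadowed part: show rect
r=cv2.boxPoints(cv2.minAreaRect(c));print('boardpx',r.round(1).tolist());quad('board',[onz('top',u,v,.012)[:2] for u,v in r])
c=big(cv2.inRange(hsv,(0,0,0),(180,255,108)),115,190,275,345)
e=cv2.fitEllipse(cv2.convexHull(c));print('seat',e,onz('top',*e[0],.016)[:2])
print('seat size',np.linalg.norm(onz('top',e[0][0]-e[1][1]/2,e[0][1],.016)-onz('top',e[0][0]+e[1][1]/2,e[0][1],.016)))
m=cv2.resize(im[240:380,110:200],None,fx=4,fy=4,interpolation=2);n=cv2.resize(im[240:380,425:520],None,fx=4,fy=4,interpolation=2)
cv2.imwrite('pics/c3.png',np.hstack([m,n]))
E
```

```text
sqplate ctr [ 0.5046 -0.092 ] sides [np.float64(0.0833), np.float64(0.0835), np.float64(0.0826), np.float64(0.0834)] ang [np.float64(-95.0), np.float64(175.3), np.float64(85.4), np.float64(-4.6)]
barhead ctr [ 0.5034 -0.0924] sides [np.float64(0.0589), np.float64(0.0289), np.float64(0.0586), np.float64(0.0291)] ang [np.float64(-80.1), np.float64(-170.4), np.float64(100.6), np.float64(9.4)]
round [[0.5115, 0.0488], [0.514, -0.0342], [0.556, 0.009], [0.4716, 0.0062]] [0.51275851 0.00726736] [0.51380781 0.00757083]
domehead [0.51442303 0.01188511] [-0.0011734   0.03919465] side view [0.50980444 0.01672272]
barhead side corners (top) [[0.5305, -0.0975], [0.4751, -0.1073], [0.4679, -0.0727], [0.5236, -0.0595]]
pot [ 0.59937813 -0.04200881] side [ 0.59759657 -0.04145073] spout tip [ 0.64974874 -0.03334013] plain [0.61363315 0.06776181] jar [ 0.59170441 -0.16094556]
jar side [ 0.5902136  -0.15675791] plain side [0.61266891 0.06792935]
boardpx [[426.79998779296875, 355.1000061035156], [459.70001220703125, 251.0], [514.2000122070312, 268.20001220703125], [481.29998779296875, 372.3999938964844]]
board ctr [ 0.48   -0.3339] sides [np.float64(0.1128), np.float64(0.2257), np.float64(0.1167), np.float64(0.2248)] ang [np.float64(-18.1), np.float64(-106.3), np.float64(160.9), np.float64(74.2)]
seat ((153.65721130371094, 310.587890625), (54.85466766357422, 63.79773712158203), 69.91798400878906) [0.46107548 0.30774268]
seat size 0.12828038729780206
```

View pics/c3.png

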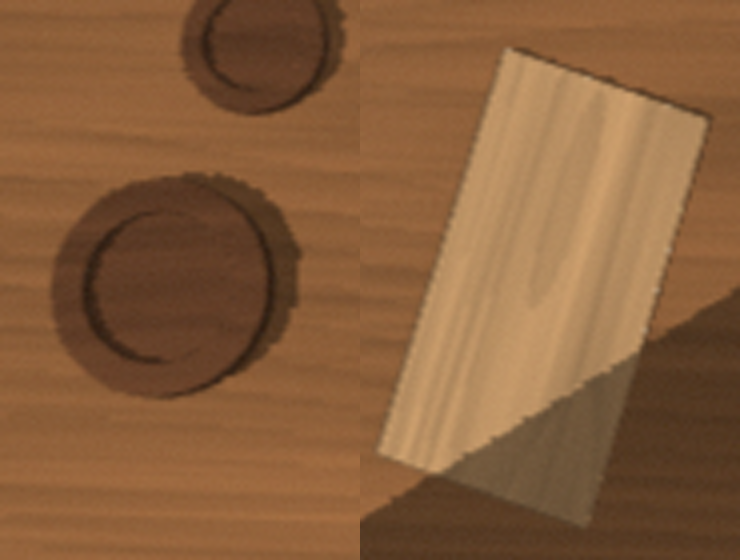

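Seat outline in the crop: left 51, right 274, top 176, bottom 398. The board corners are at (505,47), (712,118), (588,525) and (377,453). I'll convert those to positions and move above the bar stake.

```bash
python3 - <<'E'
from h import *
f=lambda x,y,x0:(x0+(x+.5)/4-.5,240+(y+.5)/4-.5)
b=np.array([onz('top',*f(x-360,y,425),.012)[:2] for x,y in[(505,47),(712,118),(588,525),(377,453)]])
print('board',b.mean(0),np.linalg.norm(b-np.roll(b,1,0),axis=1)); d=b[0]-b[3];print('yaw',np.degrees(np.arctan2(d[1],d[0])))
s=np.array([onz('top',*f(x,y,110),.018)[:2] for x,y in[(51,287),(274,287),(162,176),(162,398)]])
print('seat',s[:2].mean(0),s[2:].mean(0),s[0]-s[1],s[2]-s[3])
r=np.array([onz('top',*f(x,y,110),.02)[:2] for x,y in[(84,285),(274,285),(172,208),(172,365)]]);print('recess',r[:2].mean(0),r[2:].mean(0))
E
```

```text
board [ 0.48119108 -0.33486422] [0.22000874 0.11157201 0.21874404 0.10987541]
yaw -18.06010085061391
seat [0.45913245 0.31389682] [0.45963205 0.31421539] [-0.00328941  0.11182518] [0.11119368 0.0093111 ]
recess [0.46021313 0.30518915] [0.45961279 0.30867173]
```

Emit:
{"name": "arm_command", "arguments": {"moves": [[20,44,0,0,0,-1.1,60],[20,44,0,0,0,-1.1,60],[20,44,0,0,0,-1.1,60],[20,44,0,0,0,-1.1,60],[20,44,0,0,0,-1.1,60],[20,44,0,0,0,-1.1,60],[20,44,0,0,0,-1.1,60],[20,44,0,0,0,-1.1,60],[20,44,0,0,0,-1.1,60],[20,44,0,0,0,-1.1,60],[20,44,0,0,0,-1.3,60],[18,44,0,0,0,-1.3,60],[0,0,-20,0,0,0,60],[0,0,-20,0,0,0,60],[0,0,0,0,0,0,60],[0,0,0,0,0,0,60]], "grip_force": 40}}

```text
time: 2.1
position: [0.5041, -0.0926, 0.1872]
tool_rot: [0.0, -0.084, 0.996, -0.0]
force: [0.2, 0.3, 0.3]
width: 0.06
finger_force: 0.0
```

```bash
python3 - <<'E'
from h import *
a=snap('top','t1.png');b=snap('side','s1.png')
a=cv2.imread('pics/t1.png');b=cv2.imread('pics/s1.png')
cv2.imwrite('pics/c4.png',np.hstack([cv2.resize(a[215:345,270:430],None,fx=2.5,fy=2.5,interpolation=2),cv2.resize(b[130:260,310:470],None,fx=2.5,fy=2.5,interpolation=2)]))
print(proj('top',[.5041,-.0926,.1872]),proj('side',[.5041,-.0926,.1872]))
E
```

```text
[359.04021733 283.9172585 ] [385.64280907 170.40593652]
```

View pics/c4.png

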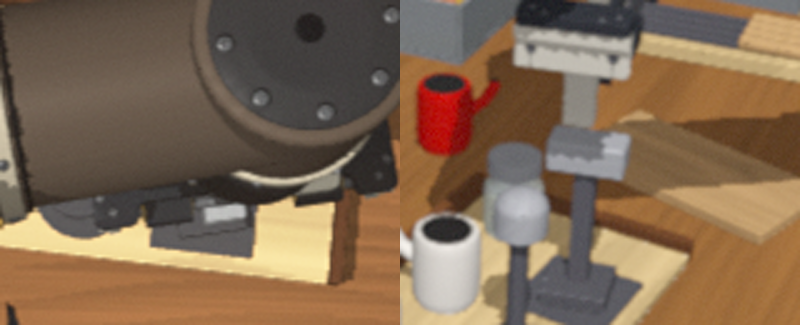

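The side crop shows the near finger at (580,100), lined up over the bar head at (588,150), with clear room around it. I'll descend and close.

Emit:
{"name": "arm_command", "arguments": {"moves": [[0,0,-15,0,0,0,60],[0,0,-15,0,0,0,60],[0,0,-15,0,0,0,60],[0,0,-10,0,0,0,60],[0,0,-6,0,0,0,60],[0,0,0,0,0,0,45],[0,0,0,0,0,0,36],[0,0,0,0,0,0,34],[0,0,0,0,0,0,34]], "grip_force": 10}}

```text
time: 3.32
position: [0.504, -0.0924, 0.1259]
tool_rot: [0.0, -0.084, 0.996, 0.0]
force: [-1.5, -0.9, 0.5]
width: 0.0347
finger_force: 0.0
```

```bash
python3 - <<'E'
from h import *
s=ctrl.state();print(s['position'],s['width'],s['force'],s['finger_force'])
b=snap('side','s2.png');b=cv2.imread('pics/s2.png');cv2.imwrite('pics/c5.png',cv2.resize(b[130:270,330:470],None,fx=4,fy=4,interpolation=2))
E
```

```text
[ 0.50401395 -0.09239463  0.12589992] 0.034659454549956115 [-1.46724892 -0.86992512  0.46180698] 0.0
```

View pics/c5.png

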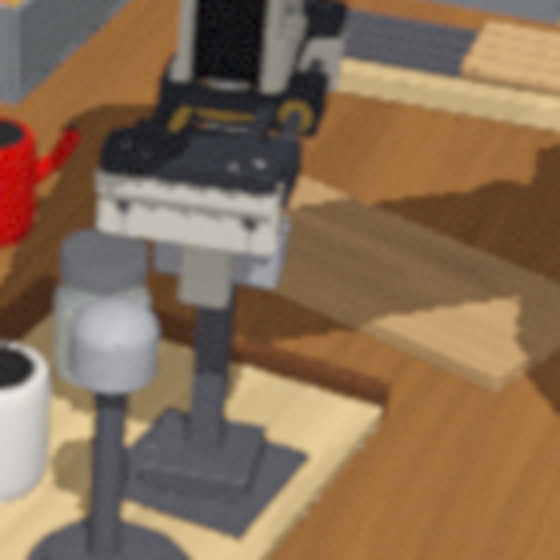

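Width is 34.7 mm with zero force, so the head is centred within about 2 mm, and the picture shows the stake upright. I'll grip and lift it, then carry it to the board.

Emit:
{"name": "arm_command", "arguments": {"moves": [[0,0,0,0,0,0,20],[0,0,0,0,0,0,20],[0,0,0,0,0,0,20],[0,0,0,0,0,0,20],[0,0,5,0,0,0,20],[0,0,15,0,0,0,20],[0,0,20,0,0,0,20],[0,0,20,0,0,0,20],[0,0,10,0,0,0,20]], "grip_force": 45}}

```text
time: 4.5
position: [0.5041, -0.0925, 0.1971]
tool_rot: [0.001, -0.084, 0.996, 0.0]
force: [-0.5, 0.5, -7.7]
width: 0.0297
finger_force: 45.0
```

Emit:
{"name": "arm_command", "arguments": {"moves": [[1,-8,0,0,0,0,20],[2,-16,0,0,0,0,20],[2,-22,0,0,0,0,20],[2,-24,0,0,0,0,20],[3,-26,0,0,0,0,20],[2,-26,0,0,0,0,20],[3,-26,0,0,0,0,20],[2,-26,0,0,0,0,20],[3,-24,0,0,0,0,20],[2,-22,0,0,0,0,20],[1,-16,0,0,0,0,20],[1,-12,0,0,0,0,20],[1,-8,0,0,0,0,20],[0,-2,0,0,0,0,20],[0,0,0,0,0,0,20],[0,0,-20,0,0,0,20],[0,0,-20,0,0,0,20],[0,0,-15,0,0,0,20],[0,0,-10,0,0,0,20],[0,0,0,0,0,0,20]]}}

```text
time: 7.0
position: [0.5285, -0.3502, 0.13]
tool_rot: [-0.001, -0.084, 0.996, 0.0]
force: [-0.4, -0.1, -5.8]
width: 0.0299
finger_force: 45.0
```

```bash
python3 - <<'E'
from h import *
s=ctrl.state();print(s['position'],s['width'],s['force'],s['finger_force'])
b=snap('side','s3.png');b=cv2.imread('pics/s3.png');cv2.imwrite('pics/c6.png',cv2.resize(b[90:270,300:520],None,fx=3.3,fy=3.3,interpolation=2))
E
```

```text
[ 0.52854444 -0.35018454  0.12995879] 0.029923157403699586 [-0.39366851 -0.14667872 -5.75054939] 44.99498248100281
```

View pics/c6.png

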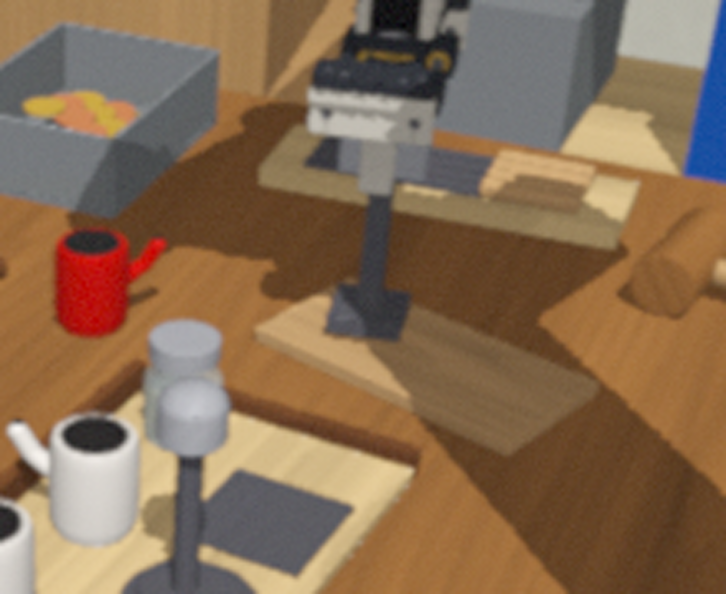

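The stake hangs upright over the far half of the board, foot at (370,310). I'll lower it to contact, release and rise.

Emit:
{"name": "arm_command", "arguments": {"moves": [[0,0,-3,0,0,0,20],[0,0,-2,0,0,0,20],[0,0,-1.2,0,0,0,20],[0,0,0,0,0,0,20]]}}

```text
time: 7.55
position: [0.5288, -0.3505, 0.1244]
tool_rot: [0.0, -0.084, 0.996, -0.0]
force: [0.6, -0.3, -6.2]
width: 0.0297
finger_force: 45.0
```

Emit:
{"name": "arm_command", "arguments": {"moves": [[0,0,-1,0,0,0,20],[0,0,0,0,0,0,20],[0,0,0,0,0,0,20]]}}

```text
time: 7.92
position: [0.5291, -0.3506, 0.1237]
tool_rot: [0.0, -0.084, 0.996, -0.0]
force: [-0.3, -0.3, -3.4]
width: 0.0293
finger_force: 45.0
```

Emit:
{"name": "arm_command", "arguments": {"moves": [[0,0,-0.6,0,0,0,20],[0,0,0,0,0,0,32],[0,0,0,0,0,0,40],[0,0,0,0,0,0,50],[0,0,0,0,0,0,60],[0,0,10,0,0,0,60],[0,0,20,0,0,0,64],[0,0,25,0,0,0,64],[0,0,25,0,0,0,64]]}}

```text
time: 9.05
position: [0.5289, -0.3505, 0.2043]
tool_rot: [0.0, -0.084, 0.996, -0.0]
force: [0.3, -0.7, 0.7]
width: 0.0643
finger_force: 0.0
```

Emit:
{"name": "arm_command", "arguments": {"moves": [[-1,20,0,0,0,0,64],[-1,30,0,0,0,0,64],[-2,40,0,0,0,0,64],[-2,40,0,0,0,0,64],[-2,40,0,0,0,0,64],[-2,40,0,0,0,0,64],[-2,40,0,0,0,0,64],[-1,40,0,0,0,0,64],[-1,40,0,0,0,0,64],[-1.5,32,0,0,0,0,64],[0,0,0,0,0,0,64],[0,0,-20,0,0,0,64],[0,0,-20,0,0,0,64],[0,0,-20,0,0,0,64],[0,0,-15,0,0,0,64],[0,0,0,0,0,0,54],[0,0,0,0,0,0,50],[0,0,0,0,0,0,48],[0,0,0,0,0,0,48]], "grip_force": 8}}

```text
time: 11.42
position: [0.5136, 0.0117, 0.1283]
tool_rot: [0.0, -0.084, 0.996, 0.0]
force: [-1.4, -0.0, 0.5]
width: 0.0482
finger_force: 0.0
```

```bash
python3 - <<'E'
from h import *
s=ctrl.state();print(s['position'],s['width'],s['force'],s['finger_force'])
b=snap('side','s4.png');b=cv2.imread('pics/s4.png');cv2.imwrite('pics/c7.png',cv2.resize(b[110:290,290:490],None,fx=3.3,fy=3.3,interpolation=2))
E
```

```text
[0.51359373 0.01166011 0.1283098 ] 0.048199818505484444 [-1.3723028  -0.04291528  0.51574406] 0.0
```

View pics/c7.png

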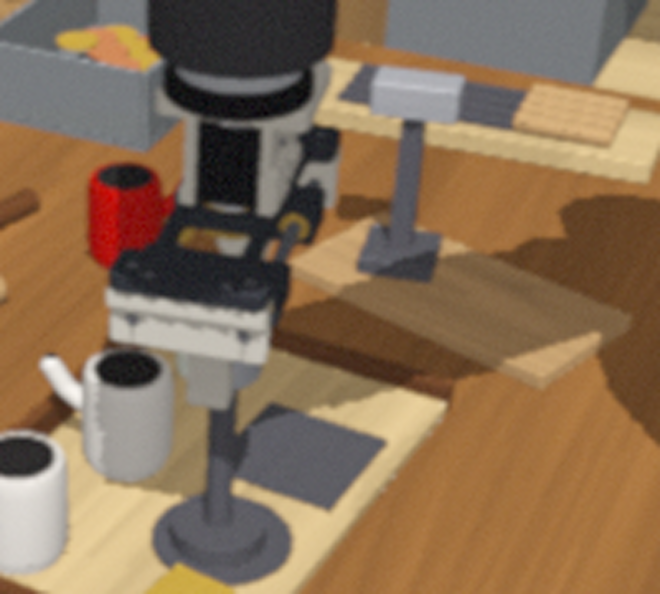

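The bar stake stands upright on the board, foot at (400,255). The fingers straddle the dome head at (215,380) without contact. I'll lower 7 mm and close in steps.

Emit:
{"name": "arm_command", "arguments": {"moves": [[0,0,-7.3,0,0,0,48],[0,0,0,0,0,0,46],[0,0,0,0,0,0,45],[0,0,0,0,0,0,44],[0,0,0,0,0,0,43],[0,0,0,0,0,0,43]]}}

```text
time: 12.22
position: [0.5134, 0.0116, 0.1205]
tool_rot: [0.0, -0.084, 0.996, 0.0]
force: [0.3, -0.4, 0.1]
width: 0.0435
finger_force: 0.0
```

Emit:
{"name": "arm_command", "arguments": {"moves": [[0,0,0,0,0,0,30],[0,0,0,0,0,0,30],[0,0,0,0,0,0,30],[0,0,0,0,0,0,30],[0,0,5,0,0,0,30],[0,0,15,0,0,0,30],[0,0,20,0,0,0,30],[0,0,20,0,0,0,30],[0,0,10,0,0,0,30]], "grip_force": 45}}

```text
time: 13.35
position: [0.5135, 0.0115, 0.1919]
tool_rot: [0.001, -0.084, 0.997, 0.0]
force: [0.9, -0.3, -6.6]
width: 0.0387
finger_force: 45.0
```

Emit:
{"name": "arm_command", "arguments": {"moves": [[-2,-10,0,0,0,0,30],[-5,-18,0,0,0,0,30],[-7,-26,0,0,0,0,30],[-7,-28,0,0,0,0,30],[-7,-30,0,0,0,0,30],[-8,-32,0,0,0,0,30],[-8,-32,0,0,0,0,30],[-8,-32,0,0,0,0,30],[-7,-31,0,0,0,0,30],[-7,-28,0,0,0,0,30],[-6,-26,0,0,0,0,30],[-4,-18,0,0,0,0,30],[-3,-14,0,0,0,0,30],[-1,-6,0,0,0,0,30],[0,0,0,0,0,0,30],[0,0,-20,0,0,0,30],[0,0,-20,0,0,0,30],[0,0,-15,0,0,0,30],[0,0,-10,0,0,0,30],[0,0,0,0,0,0,30]]}}

```text
time: 15.85
position: [0.433, -0.3192, 0.1249]
tool_rot: [-0.001, -0.084, 0.996, 0.0]
force: [-0.5, -0.6, -6.8]
width: 0.0389
finger_force: 45.0
```

Emit:
{"name": "arm_command", "arguments": {"moves": [[0,0,-3,0,0,0,30],[0,0,-1.5,0,0,0,30],[0,0,-1.2,0,0,0,30],[0,0,0,0,0,0,30]]}}

```text
time: 16.35
position: [0.4333, -0.3195, 0.1198]
tool_rot: [0.0, -0.084, 0.997, -0.0]
force: [1.0, -0.6, -6.6]
width: 0.0391
finger_force: 45.0
```

Emit:
{"name": "arm_command", "arguments": {"moves": [[0,0,-0.8,0,0,0,30],[0,0,-0.5,0,0,0,30],[0,0,0,0,0,0,30]]}}

```text
time: 16.73
position: [0.4334, -0.3195, 0.1186]
tool_rot: [0.0, -0.084, 0.996, -0.0]
force: [-0.0, 0.4, -4.5]
width: 0.0392
finger_force: 45.0
```

Emit:
{"name": "arm_command", "arguments": {"moves": [[0,0,-0.6,0,0,0,30],[0,0,0,0,0,0,42],[0,0,0,0,0,0,50],[0,0,0,0,0,0,64],[0,0,10,0,0,0,68],[0,0,20,0,0,0,68],[0,0,25,0,0,0,68],[0,0,25,0,0,0,68],[3,20,0,0,0,0,76],[16,40,0,0,0,0,76],[20,40,0,0,0,0,76],[23,40,0,0,0,0,76],[25,40,0,0,0,0,76],[25,35,0,0,0,0,76],[25,35,0,0,0,0,76],[25,25,0,0,0,0,76],[4,3,0,0,0,0,76],[0,0,-20,0,0,0,76],[0,0,-30,0,0,0,76],[0,0,-30,0,0,0,76]]}}

```text
time: 19.23
position: [0.5992, -0.042, 0.1179]
tool_rot: [0.001, -0.083, 0.997, 0.0]
force: [0.6, 0.2, -0.7]
width: 0.0757
finger_force: 0.0
```

```bash
python3 - <<'E'
from h import *
s=ctrl.state();print(s['position'],s['width'],s['force'],s['finger_force'])
b=snap('side','s5.png');b=cv2.imread('pics/s5.png');cv2.imwrite('pics/c8.png',cv2.resize(b[110:310,255:495],None,fx=3.3,fy=3,interpolation=2))
E
```

```text
[ 0.59922693 -0.04196012  0.117911  ] 0.07574911707287234 [ 0.55937766  0.19333873 -0.67436458] 0.0
```

View pics/c8.png

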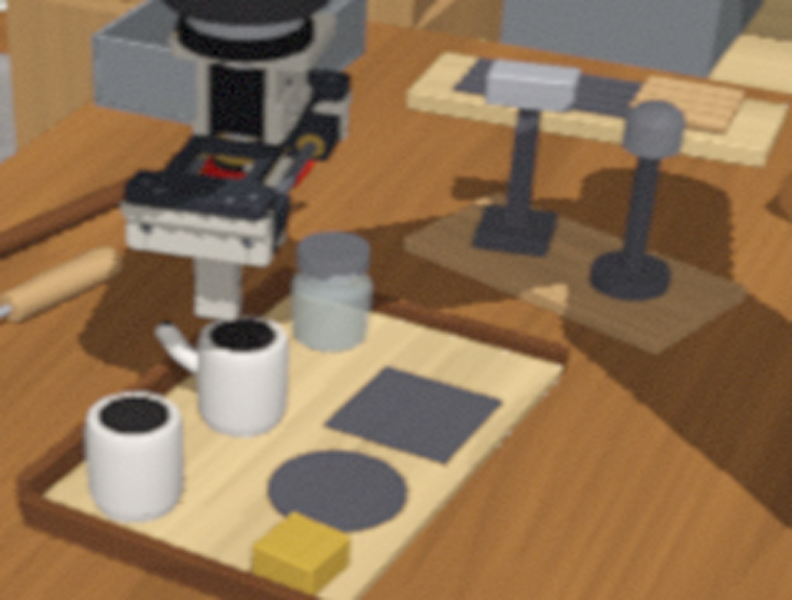

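Both stakes stand upright on the board at (515,230) and (630,275), and the gripper is above the spouted pot. I'll descend onto it.

Emit:
{"name": "arm_command", "arguments": {"moves": [[0,0,-20,0,0,0,76],[0,0,-20,0,0,0,76],[0,0,-15,0,0,0,76],[0,0,-15,0,0,0,76],[0,0,-15,0,0,0,76],[0,0,0,0,0,0,70],[0,0,0,0,0,0,64],[0,0,0,0,0,0,61],[0,0,0,0,0,0,61]], "grip_force": 6}}

```text
time: 20.4
position: [0.5996, -0.0413, 0.0334]
tool_rot: [0.0, -0.084, 0.996, 0.0]
force: [0.2, -0.0, -0.7]
width: 0.0615
finger_force: 0.0
```

Emit:
{"name": "arm_command", "arguments": {"moves": [[0,0,0,0,0,0,45],[0,0,0,0,0,0,45],[0,0,0,0,0,0,45],[0,0,0,0,0,0,45],[0,0,5,0,0,0,45],[0,0,15,0,0,0,45],[0,0,20,0,0,0,45],[0,0,20,0,0,0,45],[0,0,20,0,0,0,45],[0,0,10,0,0,0,45]], "grip_force": 35}}

```text
time: 21.65
position: [0.5996, -0.0416, 0.1245]
tool_rot: [0.001, -0.084, 0.997, 0.0]
force: [-0.0, -0.2, -4.9]
width: 0.0553
finger_force: 35.0
```

Emit:
{"name": "arm_command", "arguments": {"moves": [[-5,10,0,0,0,0,45],[-8,20,0,0,0,0,45],[-10,25,0,0,0,0,45],[-12,30,0,0,0,0,45],[-12,30,0,0,0,0,45],[-12,32,0,0,0,0,45],[-13,32,0,0,0,0,45],[-13,32,0,0,0,0,45],[-12,32,0,0,0,0,45],[-12,32,0,0,0,0,45],[-11,30,0,0,0,0,45],[-9,22,0,0,0,0,45],[-7,18,0,0,0,0,45],[-4,10,0,0,0,0,45],[0,0,0,0,0,0,45],[0,0,-25,0,0,0,45],[0,0,-25,0,0,0,45],[0,0,0,0,0,0,45]]}}

```text
time: 23.9
position: [0.4586, 0.3115, 0.0712]
tool_rot: [-0.002, -0.083, 0.997, -0.002]
force: [-0.8, 0.4, -4.1]
width: 0.0556
finger_force: 35.0
```

```bash
python3 - <<'E'
from h import *
s=ctrl.state();print(s['position'],s['width'],s['force'],s['finger_force'])
b=snap('side','s6.png');b=cv2.imread('pics/s6.png');a=snap('top','t6.png');a=cv2.imread('pics/t6.png')
cv2.imwrite('pics/c9.png',np.hstack([cv2.resize(b[220:460,200:400],None,fx=2,fy=2,interpolation=2),cv2.resize(a[200:440,60:260],None,fx=2,fy=2,interpolation=2)]))
print(proj('side',[.4597,.314,.02]),proj('side',[.4597,.314,.02+.05]))
E
```

```text
[0.45855103 0.31154694 0.07119345] 0.05560669484925363 [-0.79326294  0.37871329 -4.10354613] 34.99879364389926
[306.37024579 390.86267665] [305.86425261 367.6060065 ]
```

View pics/c9.png

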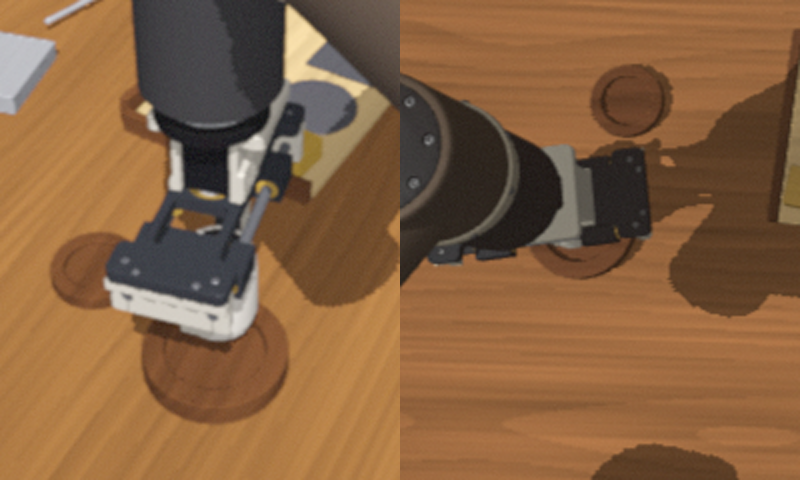

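The pot is over the big seat, whose centre is at crop (214,348), close to where I predicted. I'll make a small correction and lower it.

Emit:
{"name": "arm_command", "arguments": {"moves": [[1,2,-10,0,0,0,45],[0,0,-10,0,0,0,45],[0,0,-8,0,0,0,45],[0,0,-4,0,0,0,45],[0,0,-2,0,0,0,45],[0,0,0,0,0,0,45]]}}

```text
time: 24.75
position: [0.4603, 0.3156, 0.0388]
tool_rot: [-0.0, -0.084, 0.996, -0.0]
force: [0.4, 0.6, -3.9]
width: 0.0553
finger_force: 35.0
```

Emit:
{"name": "arm_command", "arguments": {"moves": [[0,-1,-2,0,0,0,45],[0,0,-1,0,0,0,45],[0,0,-0.5,0,0,0,45],[0,0,0,0,0,0,45]]}}

```text
time: 25.25
position: [0.4603, 0.3146, 0.0354]
tool_rot: [0.0, -0.084, 0.996, -0.0]
force: [-0.8, -0.6, -4.8]
width: 0.0552
finger_force: 35.0
```

Emit:
{"name": "arm_command", "arguments": {"moves": [[0,0,-0.8,0,0,0,45],[0,0,-0.5,0,0,0,45],[0,0,0,0,0,0,45]]}}

```text
time: 25.62
position: [0.4604, 0.3146, 0.0352]
tool_rot: [0.0, -0.084, 0.996, 0.0]
force: [-3.1, -1.5, 8.2]
width: 0.0555
finger_force: 35.0
```

Emit:
{"name": "arm_command", "arguments": {"moves": [[0,0,0.5,0,0,0,45],[0,0,0,0,0,0,58],[0,0,0,0,0,0,66],[0,0,0,0,0,0,76],[0,0,0,0,0,0,76],[0,0,10,0,0,0,76],[0,0,30,0,0,0,76],[0,0,40,0,0,0,76],[0,0,40,0,0,0,76],[0,0,40,0,0,0,76],[0,-20,10,0,0,0,68],[0,-40,0,0,0,0,68],[0,-50,0,0,0,0,68],[0,-55,0,0,0,0,68],[0,-50,0,0,0,0,68],[0,-50,0,0,0,0,68],[0,0,0,0,0,0,68]]}}

```text
time: 27.75
position: [0.4592, 0.0464, 0.2045]
tool_rot: [-0.0, -0.082, 0.997, -0.0]
force: [-0.2, 0.4, -0.2]
width: 0.0684
finger_force: 0.0
```

```bash
python3 - <<'E'
from h import *
s=ctrl.state();print(s['position'],s['width'],s['force'],s['finger_force'])
b=snap('side','s7.png');b=cv2.imread('pics/s7.png');a=snap('top','t7.png');a=cv2.imread('pics/t7.png')
cv2.imwrite('pics/c10.png',np.hstack([cv2.resize(a[240:370,100:220],None,fx=3,fy=3,interpolation=2),cv2.resize(a[240:370,420:530],None,fx=3,fy=3,interpolation=2)]))
E
```

```text
[0.45917396 0.04638867 0.20449856] 0.06835886719374434 [-0.19651732  0.36839704 -0.20627436] 0.0
```

View pics/c10.png

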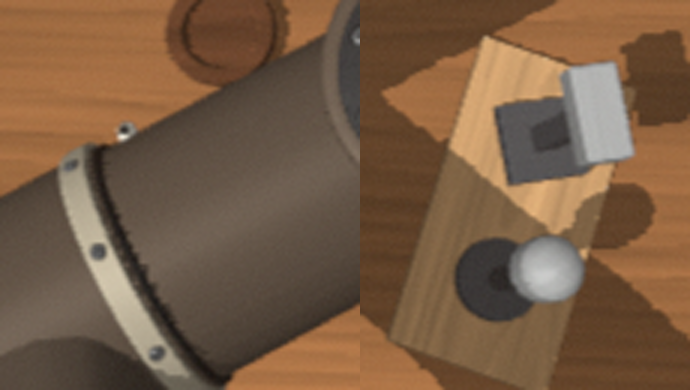

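The pot is hidden by the arm and only its spout tip shows, at (125,130). Both stakes stand well on the board. I'll return to the dome stake and check the pot from there.

Emit:
{"name": "arm_command", "arguments": {"moves": [[-1,-20,0,0,0,0,68],[-2,-35,0,0,0,0,68],[-3,-40,0,0,0,0,68],[-3,-40,0,0,0,0,68],[-3,-40,0,0,0,0,68],[-3,-40,0,0,0,0,68],[-3,-40,0,0,0,0,68],[-3,-40,0,0,0,0,68],[-3,-40,0,0,0,0,68],[-2,-31,0,0,0,0,68],[0,0,0,0,0,0,68],[0,0,0,0,0,0,68]]}}

```text
time: 29.35
position: [0.4346, -0.3156, 0.2042]
tool_rot: [-0.0, -0.084, 0.996, 0.0]
force: [-0.5, 0.4, -0.3]
width: 0.0678
finger_force: 0.0
```

```bash
python3 - <<'E'
from h import *
s=ctrl.state();print(s['position'],s['width'])
b=snap('side','s8.png');b=cv2.imread('pics/s8.png');a=snap('top','t8.png');a=cv2.imread('pics/t8.png')
cv2.imwrite('pics/c11.png',np.hstack([cv2.resize(a[250:360,100:200],None,fx=4,fy=4,interpolation=2),cv2.resize(b[320:430,260:360],None,fx=4,fy=4,interpolation=2)]))
E
```

```text
[ 0.43458274 -0.31563345  0.20419958] 0.06779295951747948
```

View pics/c11.png

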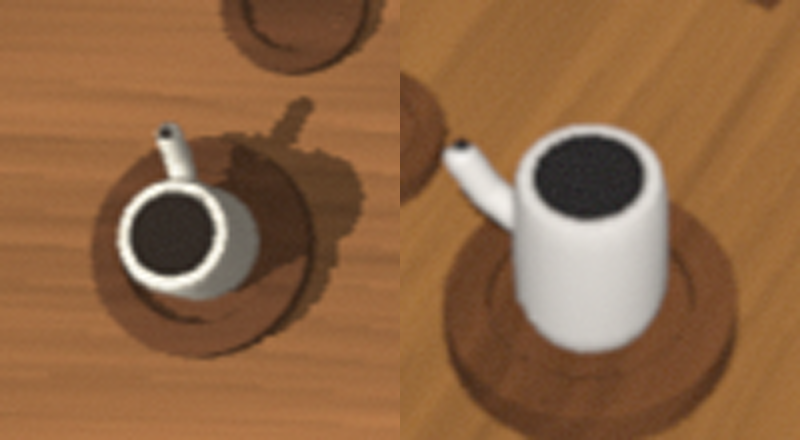

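The pot stands upright inside the recess in both views. In the side crop the pot axis is at x≈590 and the recess spans 485–693. Next I'll pick up the dome stake.

Emit:
{"name": "arm_command", "arguments": {"moves": [[-1,-4,0,0,0,0,68],[0,0,-20,0,0,0,66],[0,0,-20,0,0,0,66],[0,0,-20,0,0,0,64],[0,0,-15,0,0,0,64],[0,0,-10,0,0,0,64],[0,0,0,0,0,0,54],[0,0,0,0,0,0,46],[0,0,0,0,0,0,44],[0,0,0,0,0,0,44]], "grip_force": 8}}

```text
time: 30.7
position: [0.4335, -0.3205, 0.12]
tool_rot: [0.0, -0.084, 0.996, -0.0]
force: [-0.1, 0.1, -0.3]
width: 0.0437
finger_force: 0.0
```

Emit:
{"name": "arm_command", "arguments": {"moves": [[0,1,-1.2,0,0,0,44],[0,0,0,0,0,0,30],[0,0,0,0,0,0,30],[0,0,0,0,0,0,30],[0,0,0,0,0,0,30],[0,0,5,0,0,0,30],[0,0,15,0,0,0,30],[0,0,20,0,0,0,30],[0,0,20,0,0,0,30],[0,0,10,0,0,0,30]], "grip_force": 45}}

```text
time: 31.95
position: [0.4338, -0.3197, 0.19]
tool_rot: [0.001, -0.084, 0.997, -0.0]
force: [0.9, 0.4, -6.7]
width: 0.0389
finger_force: 45.0
```

Emit:
{"name": "arm_command", "arguments": {"moves": [[1,10,0,0,0,0,30],[3,18,0,0,0,0,30],[6,26,0,0,0,0,30],[7,28,0,0,0,0,30],[8,30,0,0,0,0,30],[8,32,0,0,0,0,30],[8,32,0,0,0,0,30],[8,32,0,0,0,0,30],[8,31,0,0,0,0,30],[7,28,0,0,0,0,30],[6,26,0,0,0,0,30],[5,18,0,0,0,0,30],[3,11,0,0,0,0,30],[2,5,0,0,0,0,30],[0,0,0,0,0,0,30],[0,0,-20,0,0,0,30],[0,0,-20,0,0,0,30],[0,0,-15,0,0,0,30],[0,0,-5,0,0,0,30],[0,0,0,0,0,0,30]]}}

```text
time: 34.45
position: [0.5134, 0.0073, 0.1284]
tool_rot: [-0.0, -0.084, 0.997, -0.0]
force: [0.1, -0.6, -5.7]
width: 0.0389
finger_force: 45.0
```

Emit:
{"name": "arm_command", "arguments": {"moves": [[0,0,-3,0,0,0,30],[0,0,-2,0,0,0,30],[0,0,-1,0,0,0,30],[0,0,-0.8,0,0,0,30],[0,0,0,0,0,0,30]]}}

```text
time: 35.08
position: [0.5133, 0.0076, 0.1216]
tool_rot: [0.0, -0.084, 0.996, 0.0]
force: [0.3, 0.8, -6.7]
width: 0.039
finger_force: 45.0
```

```bash
python3 - <<'E'
from h import *
s=ctrl.state();print(s['position'],s['width'],s['force'])
b=snap('side','s9.png');b=cv2.imread('pics/s9.png');cv2.imwrite('pics/c12.png',cv2.resize(b[170:310,300:440],None,fx=4,fy=4,interpolation=2))
E
```

```text
[0.51332095 0.00760946 0.12158539] 0.039008242954508505 [ 0.27220903  0.82684763 -6.65027245]
```

View pics/c12.png

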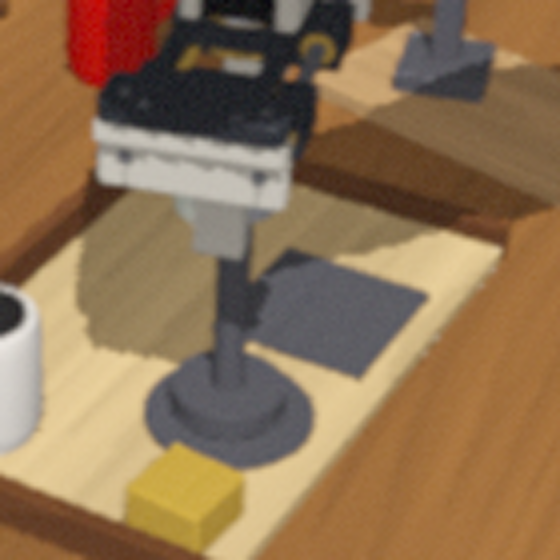

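The foot spans 168–288 and the plate 146–313, so it's centred. I'll set it down and release.

Emit:
{"name": "arm_command", "arguments": {"moves": [[0,0,-0.8,0,0,0,30],[0,0,-0.6,0,0,0,30],[0,0,0,0,0,0,30]]}}

```text
time: 35.5
position: [0.5135, 0.0076, 0.1203]
tool_rot: [0.0, -0.084, 0.996, 0.0]
force: [-0.4, -0.4, -4.4]
width: 0.0387
finger_force: 45.0
```

Emit:
{"name": "arm_command", "arguments": {"moves": [[0,0,-0.6,0,0,0,30],[0,0,0,0,0,0,42],[0,0,0,0,0,0,50],[0,0,0,0,0,0,62],[0,0,10,0,0,0,64],[0,0,20,0,0,0,64],[0,0,25,0,0,0,64],[0,0,27,0,0,0,64],[1.5,-20,0,0,0,0,62],[2,-35,0,0,0,0,62],[2,-40,0,0,0,0,62],[2,-40,0,0,0,0,62],[2,-40,0,0,0,0,62],[2,-40,0,0,0,0,62],[2,-40,0,0,0,0,62],[1,-40,0,0,0,0,62],[1,-38,0,0,0,0,62],[0,-25,0,0,0,0,62],[0,0,0,0,0,0,60],[0,0,0,0,0,0,60]]}}

```text
time: 38.0
position: [0.5287, -0.3503, 0.2019]
tool_rot: [0.0, -0.083, 0.997, 0.0]
force: [0.1, -0.2, 0.6]
width: 0.0596
finger_force: 0.0
```

Emit:
{"name": "arm_command", "arguments": {"moves": [[0,0,-20,0,0,0,60],[0,0,-20,0,0,0,60],[0,0,-20,0,0,0,60],[0,0,-13,0,0,0,60],[0,0,-4,0,0,0,60],[0,0,0,0,0,0,46],[0,0,0,0,0,0,36],[0,0,0,0,0,0,34],[0,0,0,0,0,0,34]], "grip_force": 8}}

```text
time: 39.12
position: [0.5289, -0.3505, 0.1249]
tool_rot: [0.0, -0.084, 0.997, -0.0]
force: [-0.3, 1.0, -0.8]
width: 0.0347
finger_force: 0.0
```

Emit:
{"name": "arm_command", "arguments": {"moves": [[0,0,-1,0,0,0,34],[0,0,0,0,0,0,20],[0,0,0,0,0,0,20],[0,0,0,0,0,0,20],[0,0,0,0,0,0,20],[0,0,5,0,0,0,20],[0,0,15,0,0,0,20],[0,0,20,0,0,0,20],[0,0,20,0,0,0,20],[0,0,10,0,0,0,20]], "grip_force": 45}}

```text
time: 40.38
position: [0.5293, -0.3507, 0.1954]
tool_rot: [0.001, -0.084, 0.996, -0.0]
force: [0.4, -0.6, -7.7]
width: 0.0296
finger_force: 45.0
```

Emit:
{"name": "arm_command", "arguments": {"moves": [[-1,8,0,0,0,0,20],[-2,16,0,0,0,0,20],[-2,22,0,0,0,0,20],[-2,24,0,0,0,0,20],[-3,26,0,0,0,0,20],[-2,26,0,0,0,0,20],[-3,26,0,0,0,0,20],[-2,26,0,0,0,0,20],[-2,24,0,0,0,0,20],[-2,22,0,0,0,0,20],[-1,16,0,0,0,0,20],[-1,12,0,0,0,0,20],[-1,8,0,0,0,0,20],[0,2.5,0,0,0,0,20],[0,0,0,0,0,0,20],[0,0,-20,0,0,0,20],[0,0,-20,0,0,0,20],[0,0,-15,0,0,0,20],[0,0,-10,0,0,0,20],[0,0,0,0,0,0,20]]}}

```text
time: 42.88
position: [0.5045, -0.0922, 0.128]
tool_rot: [-0.001, -0.084, 0.997, -0.0]
force: [0.2, 0.4, -5.7]
width: 0.0297
finger_force: 45.0
```

Emit:
{"name": "arm_command", "arguments": {"moves": [[0,0,-1.2,0,0,0,20],[0,0,-0.8,0,0,0,20],[0,0,-0.4,0,0,0,20],[0,0,0,0,0,0,20]]}}

```text
time: 43.38
position: [0.5049, -0.0919, 0.1264]
tool_rot: [0.0, -0.084, 0.996, 0.0]
force: [-0.8, -0.5, -7.1]
width: 0.0299
finger_force: 45.0
```

Emit:
{"name": "arm_command", "arguments": {"moves": [[0,0,-0.8,0,0,0,20],[0,0,-0.4,0,0,0,20],[0,0,0,0,0,0,20]]}}

```text
time: 43.75
position: [0.5051, -0.0919, 0.1254]
tool_rot: [0.0, -0.084, 0.996, -0.0]
force: [-1.0, 1.2, -2.0]
width: 0.0293
finger_force: 45.0
```

Contact made. I'll release, rise and move clear to look.

Emit:
{"name": "arm_command", "arguments": {"moves": [[0,0,-0.3,0,0,0,20],[0,0,0,0,0,0,32],[0,0,0,0,0,0,40],[0,0,0,0,0,0,52],[0,0,0,0,0,0,56],[0,0,10,0,0,0,56],[0,0,20,0,0,0,56],[0,0,30,0,0,0,56],[0,0,30,0,0,0,56],[0,-20,10,0,0,0,56],[-5,-40,0,0,0,0,56],[-5,-45,0,0,0,0,56],[-5,-45,0,0,0,0,56],[-5,-45,0,0,0,0,56],[-5,-45,0,0,0,0,56],[-5,-45,0,0,0,0,56],[-5,-30,0,0,0,0,56],[0,0,0,0,0,0,56],[0,0,0,0,0,0,56]]}}

```text
time: 46.12
position: [0.4697, -0.4067, 0.2249]
tool_rot: [0.0, -0.083, 0.997, 0.0]
force: [0.3, 0.1, 0.2]
width: 0.0563
finger_force: 0.0
```

```bash
python3 - <<'E'
from h import *
s=ctrl.state();print(s['position'],s['width'],s['force'])
a=snap('top','t10.png');a=cv2.imread('pics/t10.png');b=snap('side','s10.png');b=cv2.imread('pics/s10.png')
cv2.imwrite('pics/c13.png',np.hstack([cv2.resize(a[205:335,240:420],None,fx=2.2,fy=2.2,interpolation=2),cv2.resize(b[190:320,255:435],None,fx=2.2,fy=2.2,interpolation=2)]))
E
```

```text
[ 0.46974604 -0.40670076  0.22493291] 0.056260947437326306 [0.34201295 0.11668798 0.23499178]
```

View pics/c13.png

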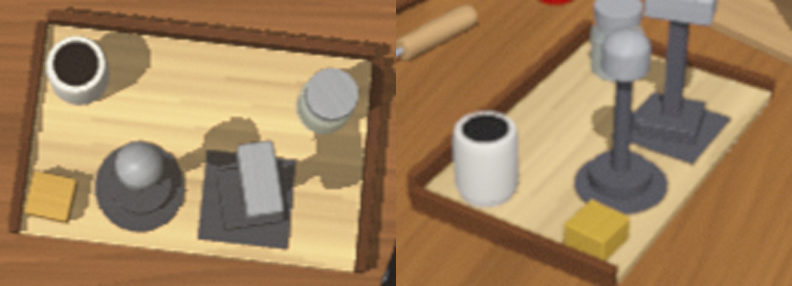

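Both stakes stand upright and centred on their plates, with the round foot at (140,188) and the square foot at (250,195). The plain pot and jar haven't moved. Handing in.

```bash
python3 -c "
from cell import ctrl
print(ctrl.hand_in())"
```

```text
the job is handed in; nothing more can be done
None
```

I handed the job in at about 46 s: the spouted pot is upright in the larger work seat, both stakes are back upright on their own plates, and the plain pot and jar look unmoved in the last pictures; no verdict came back.

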